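# Switch on the waste disposer at its lever-lock switch

## Task

Switch on the waste disposer under the sink: its switch is the one on the round base. Raise the locking collar on its lever, swing the lever right across to the other side and let the collar drop fully home there, so that the switch is locked on. Leave the water heater's switch, the one on the square base, as it is.

Things in the scene. Friction and masses are not known exactly. Their poses are not given: they have to be found in the camera images.
- disposer_grip (a point): Centre of the black locking collar (22 x 22 x 24 mm, round pads on two sides, 28 mm over the pads) on the lever of the round-based switch (84 mm foot, fixed). Axes: z along the lever, away from the pivot; y along the pivot axis, pad to pad: pinch along it; x the way the lever swings to on. Collar down, it is 43 mm from the pivot along z, about 81 mm above the worktop, stem tip 33 mm beyond.
- disposer_lever (a joint): Lever (8 mm steel stem) of the round-based switch, rad: 0 = off (the start), leaning 25 degrees to one side; 0.436 upright; 0.873 = on, end stop, leaning 25 degrees to the other side. Pivot 42 mm above the worktop. Swings freely (no spring) and tips over to the nearer end by its own weight, but with the collar down it is locked to within 0.16 of either end. The collar may turn between finger tips as it swings.
- disposer_collar (a joint): How far that collar is raised along the lever, m: 0 = home, 0.018 = upper stop. A spring pulls it down with 2 to 5 N. Its cross pin must clear a roof-shaped stop in the gate below: raise it 0.009 or more and keep it up until the lever is well past upright; let go, it drops home at the end. Gate: up to 71 mm above the worktop within 10 mm of the lever's middle plane, side rails 50 mm high to 14 mm from it.
- heater_lever (a joint): Lever of the water heater's switch, rad: 0 = off, to stay so. The same lever, collar and gate, but on a square base (80 x 80 mm foot) fixed elsewhere on the worktop.

How it is judged:
By the outcome, as a careful person would: the job done as asked, in the order asked, and still so for the second after the job is handed in, with the robot touching nothing.
It also fails if it takes over 32 s, if anything falls off the work surface, if the arm or the gripper's body presses on something with over 40 N, if the wrist force passes 120 N, or if a joint passes its speed limit or range.

## Robot

A 6-joint arm with a two-finger parallel gripper is mounted at the origin on a cart in front of the work surface, level with it; the furniture and walls round the work are solid. World frame = base frame: x ahead of the robot, y to its left, z up, the work surface at z = 0. Lengths are in m, angles in rad, forces in N, time in s.
With the tool pointing down it reaches from about 0.375 to 0.9 m from the base axis. Payload 3.1 kg.
Tool frame: the origin (TCP) lies where the fingers leave the gripper's body, on its centre line; the fingertips stand 70 mm ahead of it and the grasp point (between the pads) lies 51 mm ahead of it; z points along the fingers, y is the line along which they close (so a half turn about z gives the same grasp; the last joint's range is limited). The gripper opens to 87 mm and grips with 3 to 60 N. Pads are 19 mm wide; open, the fingers measure 117 mm over their backs; the gripper's body (75 mm by 190 mm) begins 51 mm behind the grasp point.
Start: joints at [0.995, 0.527, 1.433, -0, 1.181, -0.178], TCP at [0.242, 0.576, 0.292] pointing down, gripper open.
Joint ranges: [-3.08, 3.08], [-0.75, 2.2], [0.22, 2.44], [-1.43, 4.57], [0, 2.65], [-2.85, 2.85]. Speed limits (rad/s): [2.79, 2.79, 3.14, 3.14, 3.14, 3.14].

## Interface

Orientations are given as a unit quaternion [x, y, z, w].
In Python, from rig import robot gives the robot as it stands.
- The arm moves only by the tool send_rows, never from a script. Its argument "deltas" is text: rows parted by semicolons, each of 7 numbers parted by spaces: the shift along the tool's x, y, z in mm, then the turn, a rotation vector about the tool's x, y, z in degrees, then the opening, from 0 (shut) to 1 (fully open). A call has 1 to 10 rows; each row shifts and turns the commanded pose from where the row before left it, along the tool's axes as they then stand; what a row does not reach is not made up. A row lasts 1/8 s, in which the tool goes at most 62.5 mm and 10.7 degrees, less where a joint would pass 70% of its speed; a pose out of reach is approached as far as the arm can. A call is refused whole if a number of a shift passes 62.5 or a number of a turn 10.7, either way. A call with a gripper value outside its range is refused whole. The fingers move at their own pace and stop on an object; "newtons" is the grip in N (left out, the last holds). Time passes only in rows, so rows that do not move let the fingers close. It gives the time, the measured TCP pose, the force, the opening and the grip force at its end, in the units of the state.
- robot.get_obs(): the state, without advancing time (a new reading comes with each control period).
- robot.camera(name): name is "scene" or "top" or "wrist"; returns a dict with "image" (384x512x3 uint8, red, green, blue), "depth" (384x512 float32, m along the optical axis (not along the pixel's ray), 0 where there is no reading), "fovy" (degrees; the focal length in pixels is half the picture's height over the tangent of half this angle, whatever the lens; pixels are square), "cx", "cy" (the principal point, pixels), "k1" (the pictures are not rectified: a ray, as slopes to the right and down, at radius r is drawn at 1 + k1 r^2 times it, then the intrinsics apply), "rvec" (rotation vector, rad) and "tvec" (3), from world to camera coordinates, as OpenCV has them. Camera axes: x right, y down, z forward; pixel columns grow to the right and rows downward; lengths in m; the calibration is good to about 2 mm. A picture is of the moment at which its call begins.
- robot.hand_in(): hands the job in; it is judged then, once.
Trained networks look in the newest picture that a camera, given by its name, has taken for a name from the list of things; names that differ only in an ending like _2 or _b are one class to them, and where a whole thing is asked for, a point or a joint stands for the part that bears it (a point fixed in the world has none). Each returns a list of dicts, best first, with "p" (0 to 1); they miss things now and then, are a little off and sometimes report something else, mostly with a low value. They report only what shows in the picture. A call takes as long as a camera call.
- robot.find_in(camera, thing): "box" ([left, top, right, bottom] in pixels, round what is visible of it).
- robot.cut_out(camera, thing): "region" (384x512 bool, what is visible of it) and "box" ([left, top, right, bottom] in pixels, round what is visible of it).
The state is a dict: "time": time; "q": joint angles; "joint_velocities": joint speeds; "joint_torque": joint torques, N m; "position": TCP position; "tool_rot": TCP orientation; "ft_force": force on the tool from outside, world axes, zero at the start; "moment": the same for the moment, N m; "grip_width": finger opening in m; "grip_force": force on a finger pad.
Only numpy, scipy, OpenCV 4.12 (cv2) and the standard library are available. Lean on these libraries where they do the work, as an engineer would, in place of code of your own. Each camera call takes 0.05 s, during which the arm holds its last target. There are 200 camera calls.

## Working session

There is one attempt and no reset: what is moved stays moved. The work goes in short steps, Python scripts to look and compute and a tool call to move; the robot and the scene stay as the last step left them, time stands still between calls to the robot, and variables do not carry over. Pictures are saved under pics/ and viewed, at most 10 in all, crops included, and the job is handed in when it is done.

Besides the shell and the picture viewer there is one more tool, called after "Request:" by a JSON object that holds its "method" and its "body". send_rows: Moves the arm, as the interface text tells. Its arguments: {"type":"object","properties":{"deltas":{"type":"string"},"newtons":{"type":"number"}},"required":["deltas"]}

```bash
mkdir -p pics; ls; cat > h.py <<'E'
import numpy as np, cv2
from scipy.spatial.transform import Rotation as R
from rig import robot
def cloud(c):
    "world xyz per pixel"
    h,w=c["depth"].shape; f=h/2/np.tan(np.radians(c["fovy"])/2)
    u,v=np.meshgrid(np.arange(w),np.arange(h))
    K=np.array([[f,0,c["cx"]],[0,f,c["cy"]],[0,0,1.]])
    p=np.stack([u,v],-1).reshape(-1,1,2).astype(float)
    s=cv2.undistortPoints(p,K,np.array([c["k1"],0,0,0.])).reshape(h,w,2)
    d=c["depth"]; P=np.dstack([s*d[...,None],d])
    Rm=cv2.Rodrigues(np.array(c["rvec"],float))[0]
    return (P-np.array(c["tvec"]))@Rm
def save(im,n): cv2.imwrite("pics/"+n,cv2.cvtColor(im,cv2.COLOR_RGB2BGR))
E
python3 - <<'E'
from h import *
ims=[]
for n in ["scene","top"]:
    c=robot.camera(n); X=cloud(c); ims.append(c["image"])
    for t in ["disposer_grip","disposer_lever","heater_lever"]:
        for o in robot.cut_out(n,t)[:3]:
            r=o["region"]&(c["depth"]>0); p=X[r]
            print(n,t,round(o["p"],2),np.round(o["box"]),r.sum(),np.round(np.median(p,0),3) if len(p) else "",np.round(np.percentile(p,[3,97],axis=0),3).tolist() if len(p) else "")
    np.savez(f"{n}.npz",X=X,d=c["depth"],im=c["image"])
for n,i in zip("st",ims): save(cv2.resize(i,None,fx=1.5,fy=1.5),f"a_{n}.png")
print(robot.get_obs())
E
```

```text
pics
scene disposer_lever 0.68 [217. 163. 227. 175.] 140 [0.504 0.078 0.09 ] [[0.495, 0.07, 0.063], [0.518, 0.091, 0.109]]
scene heater_lever 0.66 [288. 213. 302. 233.] 206 [ 0.504 -0.126  0.089] [[0.496, -0.135, 0.046], [0.523, -0.11, 0.108]]
top disposer_lever 0.67 [204. 173. 216. 180.] 108 [0.508 0.081 0.093] [[0.496, 0.071, 0.082], [0.521, 0.092, 0.112]]
top heater_lever 0.62 [296. 172. 309. 188.] 175 [ 0.509 -0.122  0.092] [[0.496, -0.137, 0.042], [0.531, -0.109, 0.111]]
{'time': 0.4, 'q': array([ 9.94520687e-01,  5.27664696e-01,  1.43284433e+00,  4.50106304e-05,
        1.18139497e+00, -1.78513957e-01]), 'joint_velocities': array([ 0.00014452, -0.00116218, -0.00023   ,  0.00041946, -0.00034497,
       -0.00088092]), 'joint_torque': array([ 8.15244380e-05, -4.39502549e+01, -1.76657099e+01,  6.32984075e-02,
        5.30116435e-02, -8.40192956e-05]), 'position': array([0.24202142, 0.5761451 , 0.29210107]), 'tool_rot': array([ 1.97580733e-01,  9.80286606e-01, -1.37046144e-04, -7.67195663e-05]), 'ft_force': array([-0.65183077,  0.29960417,  0.35681725]), 'moment': array([ 0.03286106,  0.01802168, -0.04653289]), 'grip_force': 0.0, 'grip_width': 0.08715646043984038}
```

View pics/a_s.png

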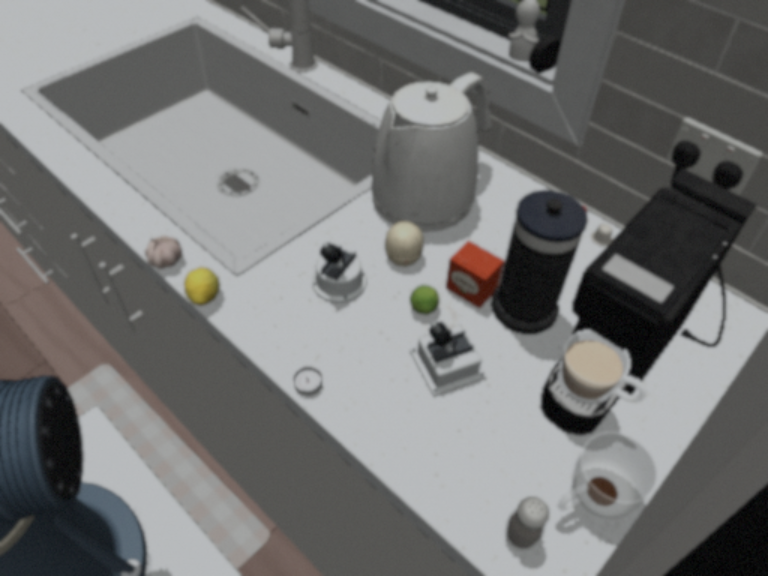

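View pics/a_t.png

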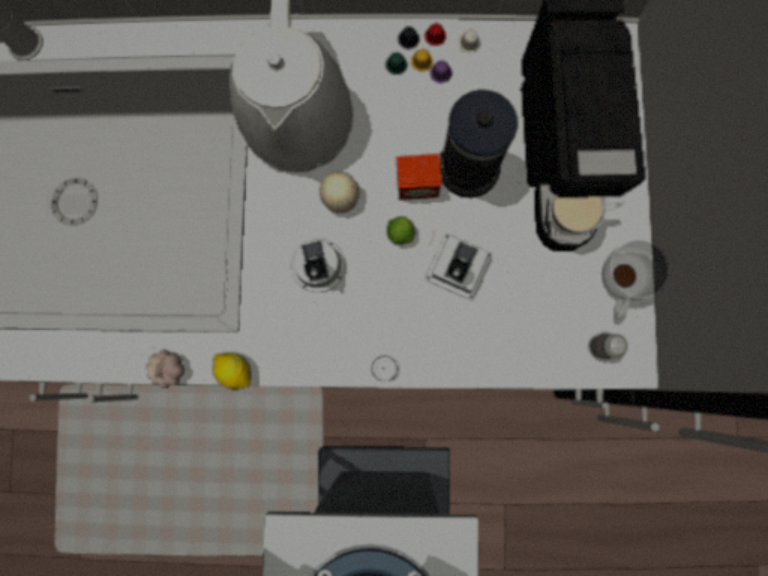

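The disposer (round base) is at about (316,263) in the top view. Its lever leans toward the robot and "on" is away from it (+x). The heater is at (460,263). I'll move above the disposer and look with the wrist camera.

Request:
{"method": "send_rows", "body": {"deltas": "-43 -40 0 0 0 0 1;-43 -40 0 0 0 0 1;-43 -40 0 0 0 0 1;-43 -40 0 0 0 0 1;-43 -40 0 0 0 0 1;-43 -40 0 0 0 0 1;-43 -40 0 0 0 0 1;-43 -40 0 0 0 0 1;-43 -40 0 0 0 -10 1;0 0 0 0 0 -10 1"}}

```text
time: 1.65
position: [0.4604, 0.0945, 0.2927]
tool_rot: [0.03, 1.0, -0.0, 0.001]
ft_force: [0.6, 0.3, -0.3]
grip_width: 0.0871
grip_force: 0.0
```

```bash
cat > look.py <<'E'
import sys
from h import *
c=robot.camera("wrist"); X=cloud(c); save(cv2.resize(c["image"],None,fx=1.5,fy=1.5),sys.argv[1]+".png")
o=robot.get_obs(); print(o["position"],R.from_quat(o["tool_rot"]).as_matrix().round(3).tolist(),o["time"],o["q"].round(2))
for t in ["disposer_grip","disposer_lever"]:
    for k in robot.cut_out("wrist",t)[:2]:
        r=k["region"]&(c["depth"]>0); p=X[r]; print(t,round(k["p"],2),np.round(k["box"]),r.sum(),np.median(p,0).round(4))
np.savez(sys.argv[1]+".npz",X=X,im=c["image"],d=c["depth"])
E
python3 look.py pics/w1
```

```text
[0.45921016 0.09592551 0.29243286] [[-0.998, 0.055, 0.001], [0.055, 0.998, -0.0], [-0.001, -0.0, -1.0]] 1.7 [-0.03  0.32  1.81 -0.    1.01 -1.55]
disposer_grip 0.8 [225. 208. 257. 237.] 613 [0.5047 0.0811 0.0906]
disposer_lever 0.75 [227. 209. 260. 234.] 652 [0.5028 0.0804 0.0914]
```

```bash
sed -i 's#"pics/"+n#n#' h.py; python3 - <<'E'
from h import *
z=np.load("pics/w1.npz"); X=z["X"]; im=z["im"]
save(cv2.resize(im[120:330,130:400],None,fx=2.9,fy=2.9),"pics/w1.png")
near=(np.hypot(X[...,0]-.51,X[...,1]-.085)<.08)&(z["d"]>0)
for a,b in [(.008,.04),(.04,.058),(.058,.072),(.072,.085),(.085,.1),(.1,.13)]:
    m=near&(X[...,2]>a)&(X[...,2]<b); p=X[m]
    if len(p)<5: continue
    w,V=np.linalg.eigh(np.cov(p[:,:2].T)); v=V[:,1]*np.sign(V[0,1])
    r=cv2.minAreaRect(p[:,:2].astype(np.float32))
    print(a,b,len(p),p.mean(0).round(4),np.degrees(np.arctan2(v[1],v[0])).round(1),np.sqrt(w).round(4),np.round(r[0],4),np.round(r[1],4),r[2])
E
```

```text
0.008 0.04 1125 [0.5065 0.0874 0.0269] 84.0 [0.0168 0.0222] [0.5222 0.0846] [0.0726 0.0791] 1.4969629049301147
0.04 0.058 1359 [0.5234 0.0872 0.0428] 13.1 [0.0163 0.0187] [0.5255 0.084 ] [0.0648 0.0639] 0.7537055015563965
0.058 0.072 26 [0.5251 0.0868 0.0696] -61.9 [0.0053 0.0082] [0.5159 0.0815] [0.029  0.0195] 19.69426727294922
0.072 0.085 47 [0.502  0.0865 0.0816] 55.1 [0.0069 0.0101] [0.5097 0.081 ] [0.0314 0.0271] 15.408143043518066
0.085 0.1 524 [0.5042 0.0803 0.0916] -78.9 [0.0062 0.0079] [0.5065 0.0796] [0.0257 0.0281] 16.261537551879883
0.1 0.13 70 [0.4957 0.0778 0.1089] 41.8 [0.0018 0.0028] [0.4975 0.078 ] [0.0113 0.0067] 26.852359771728516
```

View pics/w1.png

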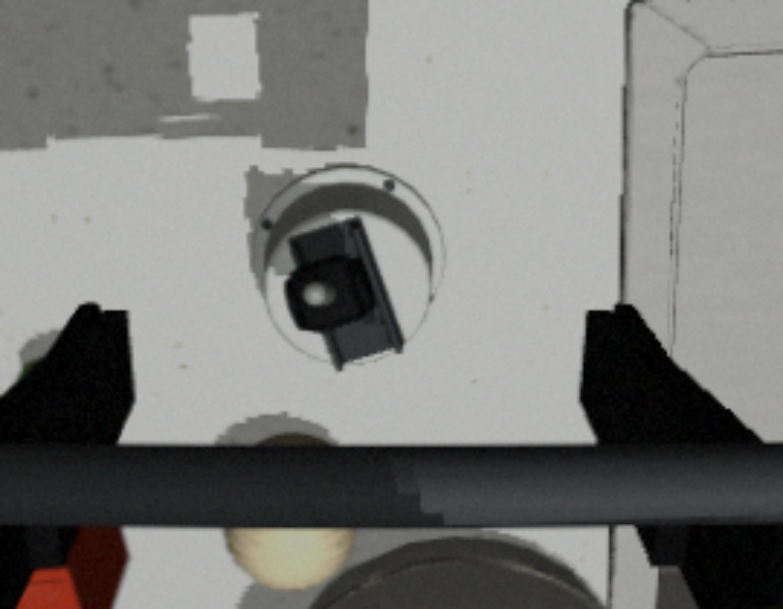

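The wrist view confirms the round base. The gate plane is yawed about 16°, and the collar at (325,290) in the crop leans toward the robot. The collar centre should be near (0.509, 0.082, 0.081) and the pivot near (0.527, 0.087).

Request:
{"method": "send_rows", "body": {"deltas": "0 0 0 0 0 -9.6 1;0 0 0 0 0 -9.6 1;-22 -14 40 0 0 0 1;-22 -14 45 0 0 0 1;0 0 0 0 0 0 1", "newtons": 25}}

```text
time: 2.42
position: [0.5072, 0.0836, 0.2038]
tool_rot: [-0.136, 0.991, 0.001, -0.004]
ft_force: [-0.1, 0.1, 0.5]
grip_width: 0.0869
grip_force: 0.0
```

```bash
python3 look.py pics/w2; python3 - <<'E'
from h import *
P=np.array([.5266,.0866,.042]); u=np.array([.961,.276,0]); v=np.array([-.276,.961,0])
z=np.load("top.npz"); X=z["X"]; m=(z["d"]>0)&(X[...,2]>.05)&(X[...,2]<.35)
q=X[m]-P; a=q@u; b=q@v
for lo in (.05,.12):
    k=(abs(b)<.13)&(abs(a)<.2)&(X[m][:,2]>lo)&(np.hypot(a,b)>.045)
    print(lo,k.sum(),[(a[k][i].round(3),b[k][i].round(3),X[m][k][i][2].round(3)) for i in np.argsort(a[k])[:6]] if k.sum() else "")
z=np.load("pics/w2.npz"); X=z["X"]
m=(z["d"]>0)&(np.hypot(X[...,0]-.51,X[...,1]-.085)<.06)
for a,b in [(.085,.1),(.1,.13)]:
    p=X[m&(X[...,2]>a)&(X[...,2]<b)]; print(len(p),p.mean(0).round(4),np.percentile((p-P)@v,[3,97]).round(4),np.percentile((p-P)@u,[3,97]).round(4))
E
```

```text
[0.506957   0.08384764 0.20574137] [[-0.963, -0.27, -0.005], [-0.27, 0.963, 0.0], [0.005, 0.002, -1.0]] 2.475 [-0.05  0.51  1.79  0.    0.85 -1.9 ]
disposer_lever 0.88 [226. 194. 270. 230.] 1302 [0.5037 0.0786 0.0917]
0.05 3176 [(np.float64(0.07), np.float64(-0.057), np.float64(0.051)), (np.float64(0.07), np.float64(-0.064), np.float64(0.051)), (np.float64(0.07), np.float64(-0.061), np.float64(0.052)), (np.float64(0.071), np.float64(-0.059), np.float64(0.052)), (np.float64(0.071), np.float64(-0.057), np.float64(0.053)), (np.float64(0.071), np.float64(-0.069), np.float64(0.05))]
0.12 1822 [(np.float64(0.147), np.float64(-0.002), np.float64(0.169)), (np.float64(0.149), np.float64(-0.005), np.float64(0.158)), (np.float64(0.149), np.float64(-0.006), np.float64(0.162)), (np.float64(0.149), np.float64(-0.001), np.float64(0.159)), (np.float64(0.149), np.float64(-0.004), np.float64(0.163)), (np.float64(0.149), np.float64(-0.003), np.float64(0.158))]
1091 [0.5048 0.0792 0.0916] [-0.0139  0.0116] [-0.0331 -0.0124]
133 [0.4958 0.0769 0.11  ] [-0.0042  0.0026] [-0.0358 -0.0269]
```

View pics/w2.png

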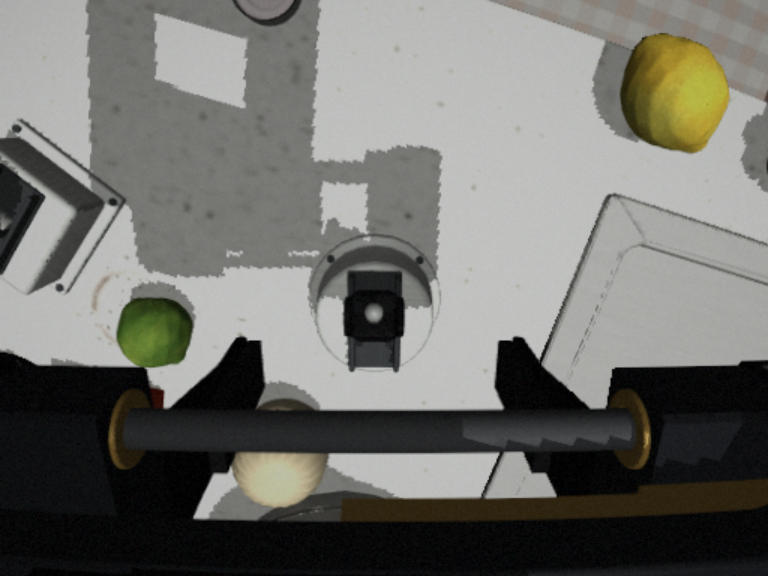

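Aligned with the gate. Descend and grip.

Request:
{"method": "send_rows", "body": {"deltas": "-1 -3.5 30 0 0 0 1;0 0 30 0 0 0 1;0 0 14 0 0 0 0.6;0 0 0 0 0 0 0;0 0 0 0 0 0 0;0 0 0 0 0 0 0;0 0 0 0 0 0 0", "newtons": 30}}

```text
time: 3.45
position: [0.5102, 0.08, 0.1339]
tool_rot: [-0.137, 0.991, -0.0, 0.001]
ft_force: [-0.2, 0.1, -0.8]
grip_width: 0.0452
grip_force: 0.0
```

Request:
{"method": "send_rows", "body": {"deltas": "0 0 0 0 0 0 0;0 0 0 0 0 0 0;0 0 0 0 0 0 0;0 0 0 0 0 0 0"}}

```text
time: 3.95
position: [0.5094, 0.081, 0.1335]
tool_rot: [-0.136, 0.991, 0.001, -0.0]
ft_force: [-0.4, 5.2, 2.2]
grip_width: 0.0277
grip_force: 30.0
```

Request:
{"method": "send_rows", "body": {"deltas": "2 0 -4 0 0 0 0;2 0 -4 0 0 0 0;2 0 -5 0 0 0 0;0 0 0 0 0 0 0"}}

```text
time: 4.45
position: [0.5038, 0.0795, 0.146]
tool_rot: [-0.136, 0.991, 0.001, 0.0]
ft_force: [1.0, 5.2, -4.6]
grip_width: 0.0275
grip_force: 30.0
```

Request:
{"method": "send_rows", "body": {"deltas": "-4.6 0 -1.9 0 0 0 0;-4.7 0 -1.5 0 0 0 0;-4.9 0 -1 0 0 0 0;-4.9 0 -0.7 0 0 0 0;-5 0 -0.2 0 0 0 0"}}

```text
time: 5.08
position: [0.5244, 0.0853, 0.1505]
tool_rot: [-0.137, 0.991, 0.001, -0.004]
ft_force: [-5.0, 1.5, -4.3]
grip_width: 0.0278
grip_force: 30.0
```

Request:
{"method": "send_rows", "body": {"deltas": "-5 0 0.2 0 0 0 0;-4.9 0 0.7 0 0 0 0;-4.9 0 1 0 0 0 0;-4.7 0 1.5 0 0 0 0;-4.6 0 1.9 0 0 0 0;0 0 0 0 0 0 0"}}

```text
time: 5.82
position: [0.5477, 0.0916, 0.1452]
tool_rot: [-0.137, 0.991, 0.001, -0.004]
ft_force: [-5.2, 1.9, -2.2]
grip_width: 0.0273
grip_force: 30.0
```

Request:
{"method": "send_rows", "body": {"deltas": "-2 0 0.8 0 0 0 0;0 0 0 0 0 0 0;2 0 4 0 0 0 0;1.5 0 4 0 0 0 0;1.5 0 3 0 0 0 0;0 0 0 0 0 0 0"}}

```text
time: 6.58
position: [0.5472, 0.0914, 0.1353]
tool_rot: [-0.137, 0.991, 0.001, -0.0]
ft_force: [-3.4, 5.1, 4.8]
grip_width: 0.0276
grip_force: 30.0
```

```bash
python3 look.py pics/w3
```

```text
[0.54718357 0.09140073 0.13530274] [[-0.963, -0.271, -0.001], [-0.271, 0.963, 0.001], [0.001, 0.002, -1.0]] 6.625 [-0.04  0.67  1.73  0.    0.74 -1.88]
disposer_grip 0.62 [226. 210. 281. 276.] 2922 [0.5354 0.0872 0.0896]
disposer_lever 0.6 [222. 180. 283. 312.] 3884 [0.5346 0.0872 0.0882]
```

View pics/w3.png

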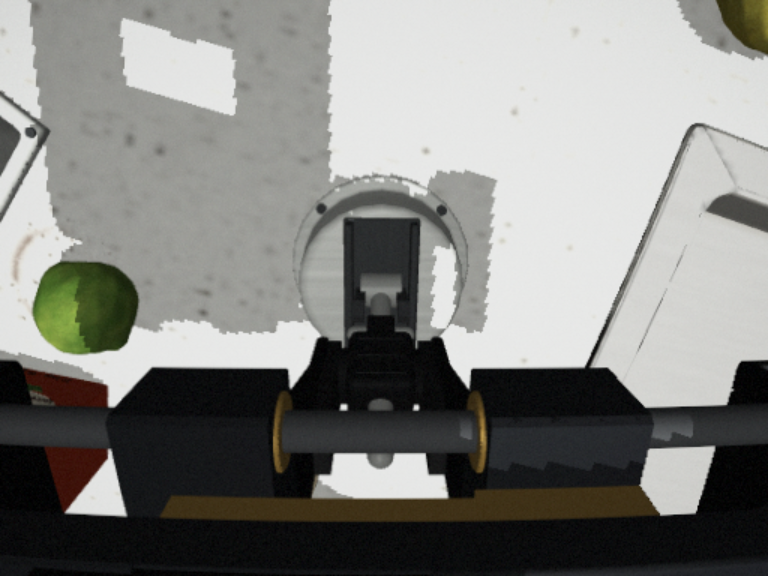

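The lever leans away from the robot and the collar is still held at (380,365). Now I'll release it.

Request:
{"method": "send_rows", "body": {"deltas": "0 0 0 0 0 0 1;0 0 0 0 0 0 1;0 0 0 0 0 0 1;0 0 0 0 0 0 1;0 0 0 0 0 0 1;0 0 -30 0 0 0 1;0 0 -40 0 0 0 1;20 0 -40 0 0 0 1;30 0 -20 0 0 0 1;0 0 0 0 0 0 1"}}

```text
time: 7.98
position: [0.4982, 0.0769, 0.2659]
tool_rot: [-0.137, 0.991, -0.0, 0.001]
ft_force: [1.0, 0.1, -0.4]
grip_width: 0.0869
grip_force: 0.0
```

```bash
python3 look.py pics/w4;  python3 - <<'E'
from h import *
P=np.array([.5268,.0856,.042]); u=np.array([.961,.276,0]); v=np.array([-.276,.961,0])
z=np.load("pics/w4.npz"); X=z["X"]; q=X-P
m=(z["d"]>0)&(abs(q@v)<.018)&(abs(q@u)<.05)&(X[...,2]>.075)
p=q[m]; 
l=np.array([.4226*u[0],.4226*u[1],.9063]); s=p@l
n=.9063*u-np.array([0,0,.4226]); x=p@n
for a in np.arange(.03,.082,.004):
    k=(s>=a)&(s<a+.004); print(round(a,3),k.sum(),np.percentile(x[k],[5,50,95]).round(4) if k.sum() else "")
E
```

```text
[0.49937677 0.07697695 0.26514181] [[-0.963, -0.271, 0.002], [-0.271, 0.963, -0.0], [-0.002, -0.001, -1.0]] 8.025 [-0.07  0.4   1.76  0.    0.97 -1.91]
disposer_grip 0.69 [236. 211. 269. 249.] 831 [0.5362 0.0872 0.0896]
disposer_lever 0.88 [236. 193. 268. 261.] 1289 [0.5364 0.0876 0.089 ]
0.03 20 [-0.0124 -0.012  -0.0112]
0.034 73 [-0.0139 -0.0127 -0.0112]
0.038 82 [-0.0131 -0.0121 -0.0098]
0.042 114 [-0.0137 -0.0121 -0.0097]
0.046 106 [-0.0131 -0.0118 -0.0078]
0.05 202 [-0.0131 -0.0104  0.0032]
0.054 232 [-0.0111 -0.0049  0.006 ]
0.058 35 [-0.0059 -0.0048 -0.0026]
0.062 33 [-0.0056 -0.0044 -0.0027]
0.066 30 [-0.006  -0.0043 -0.0024]
0.07 40 [-0.0057 -0.0043 -0.0019]
0.074 30 [-0.0044 -0.0024 -0.0009]
0.078 0
```

View pics/w4.png

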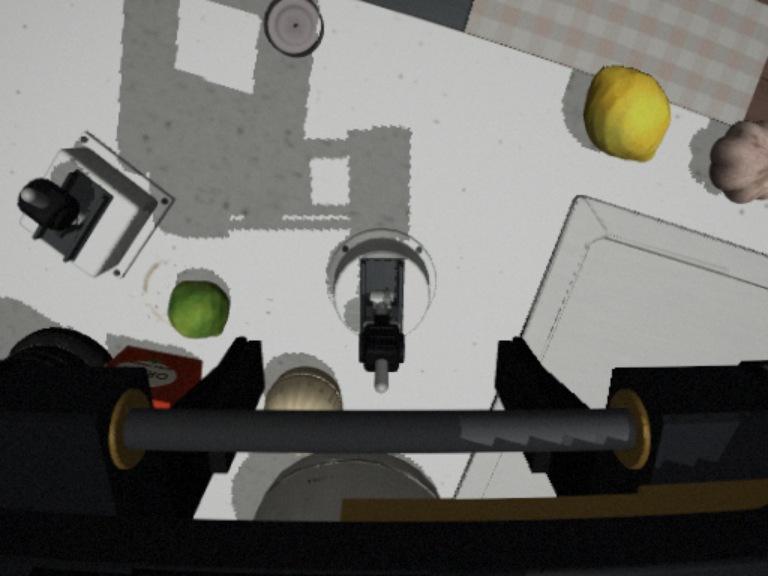

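The lever rests at its on end. The collar top sits 21 mm below the stem tip, so it is fully home. The heater's lever at (50,200) still leans as it did.

```bash
python3 -c "
from rig import robot
print(robot.hand_in())"
```

```text
the job is handed in; nothing more can be done
None
```

The disposer is switched on and locked: its lever is at the on end with the collar fully home, the heater switch was not touched, and the job was handed in at about 8 s.

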